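# Load the paint caddy onto the flat lifter

## Robot

A 6-joint arm with a two-finger parallel gripper is mounted at the origin on the work surface. World frame = base frame: x ahead of the robot, y to its left, z up, the work surface at z = 0. Lengths are in mm, angles in rad, forces in N, time in s.
With the tool pointing down it reaches from about 350 to 1000 mm from the base axis. Payload 7.1 kg.
Tool frame: the origin (TCP) lies at the centre of the arm's flange, where the gripper is bolted on; the fingertips stand 173 mm ahead of it and the grasp point (between the pads) lies 155 mm ahead of it; z points along the fingers, y is the line along which they close (so a half turn about z gives the same grasp; the last joint's range is limited). The gripper opens to 85 mm and grips with 20 to 120 N. Pads are 22 mm wide; open, the fingers measure 114 mm over their backs; the gripper's body (76 mm by 85 mm) begins 54 mm behind the grasp point. The pads swing forward as they close: fully open they stand 13 mm farther back than shut.
Start: joints at [-1.192, 0.423, 1.63, -0, 1.089, -0.019], TCP at [242.136, -576.174, 404.719] pointing down, gripper open.
Joint ranges: [-3, 3], [-0.9, 2.11], [0.09, 2.58], [-1.31, 4.45], [0.11, 2.69], [-2.54, 2.54]. Speed limits (rad/s): [2.39, 2.39, 3.01, 3.14, 3.14, 3.14].

## Interface

Orientations are given as a unit quaternion [x, y, z, w].
In Python, from workcell import arm gives the robot as it stands.
- The arm moves only by the tool servo_tool, never from a script. Its argument "increments" is text: rows parted by semicolons, each of 7 numbers parted by spaces: the closure, from 0 (fully open) to 1 (shut), then the shift along the tool's x, y, z each as a share of 20 cm, from -1 to 1, then the turn, a rotation vector about the tool's x, y, z each as a share of pi/4 rad, from -1 to 1. In form: jaw dx dy dz ax ay az; .... A call has 1 to 8 rows; each row is the pose to reach, as a shift and turn from the pose commanded when the call began, along the tool's axes at that moment; what a row does not reach only later rows make up. A row lasts 1/10 s, in which the tool goes at most 50 mm and 8.59 degrees, less where a joint would pass 70% of its speed; a pose out of reach is approached as far as the arm can. A call with a number of a shift or a turn outside -1 to 1 is refused whole. A call with a gripper value outside its range is refused whole. The fingers move at their own pace and stop on an object; the grip force is fixed at half the most. Time passes only in rows, so rows that repeat a pose let the fingers close. It gives the time, the measured TCP pose, the force, the opening and the grip force at its end, in the units of the state.
- arm.state(): the state, without advancing time (a new reading comes with each control period).
- arm.capture(name): name is "scene" or "top" or "wrist"; returns the picture (384x512x3 uint8, red, green, blue); there is no depth.
- arm.camera_model(name): a dict with "fx", "fy", "cx", "cy" (pixels), "world_to_cam" (4x4, takes a point from world to camera coordinates). Camera axes: x right, y up, looking along -z (the intrinsics and any distortion apply to the point x, -y, -z); pixel columns grow to the right and rows downward; lengths in mm; the calibration is good to about 2 mm. A picture is of the moment at which its call begins: read the wrist's pose just before it. camera_model takes no time and is no camera call; for the wrist camera it gives the pose at the moment of the call.
- arm.job_done(): hands the job in; it is judged then, once.
Trained networks look in the newest picture that a camera, given by its name, has taken for a name from the list of things; names that differ only in an ending like _2 or _b are one class to them, and where a whole thing is asked for, a point or a joint stands for the part that bears it (a point fixed in the world has none). Each returns a list of dicts, best first, with "p" (0 to 1); they miss things now and then, are a little off and sometimes report something else, mostly with a low value. They report only what shows in the picture. A call takes as long as a camera call. They do not tell look-alikes from the thing itself.
- arm.look_for(camera, target): "position" ([column, row] in pixels, amid what is visible of it).
- arm.trace(camera, target): "region" (384x512 bool, what is visible of it) and "position" ([column, row] in pixels, amid what is visible of it).
The state is a dict: "time": time; "joint_positions": joint angles; "joint_vel": joint speeds; "effort": joint torques, N m; "ee_pos": TCP position; "tool_rot": TCP orientation; "wrist_force": force on the tool from outside, world axes, zero at the start; "moment": the same for the moment, N m; "opening": opening from 0.0 (shut) to 1.0 (fully open); "grasp_force": force on a finger pad.
Only numpy, scipy, OpenCV 4.12 (cv2) and the standard library are available. Lean on these libraries where they do the work, as an engineer would, in place of code of your own. Each camera call takes 0.05 s, during which the arm holds its last target. There are 200 camera calls.

## Task

Get the wooden paint caddy onto the flat steel lifter, ready to be carried off: first tip it back on its rear edge until it leans by itself on the plywood rest behind it and let go, then slide the lifter's blade straight in under its raised front, past the middle of the base, and at last lower the caddy gently onto the blade and let go. Keep the caddy's rear edge on the table and where it is, never let the caddy drop or slam, and leave the other things on the table alone.

Things in the scene. Friction and masses are not known exactly. Their poses are not given: they have to be found in the camera images.
- caddy: Wooden caddy, three paint jars fixed in it; 0.5 to 0.85 kg. 64 mm deep (x), 120 wide (y), walls and jars to 106 high, end panels (8 thick, at both y ends) to 171. Origin: centre of underside; x points from front (blue patch) to rear, z up. Stands on 6 mm high, 8 mm wide battens along its front and rear lower edges. Tipped back it balances at about 0.49 rad. On the blade it rests tipped back 0.07 rad.
- caddy_grip (a point): Centre of the caddy's carrying handle: a round blue dowel, 14 mm thick, along the caddy's y, 160 mm above its underside, midway between front and rear; 104 mm of it is free between the end panels and 50 mm below it is clear.
- caddy_rear (a point): Middle of the caddy's lower rear edge, 32 mm behind the origin: the edge it tips about. Tipped past its balance, the caddy falls back against the rest and stays there. Between the battens the base is 6 mm above the table.
- rest: Fixed plywood rest behind the caddy: a board 112 mm wide leaning back 0.66 rad from upright. Origin on the table, where the line of the board's front face meets it; x points away from the caddy, z up. At the start the caddy's rear edge is parallel to the board (within 0.03 rad), 2 to 8 mm in front of the origin.
- rest_top (a point): Middle of the board's top front edge (56 mm behind the rest's origin, 73 mm up). The leaning caddy's rear face touches here, its tilt then about 0.66 to 0.72 rad.
- lifter: Flat steel lifter, 0.3 kg, lying on the table: blade 150 mm long (x), 104 mm wide (y), 4 mm thick, with a wooden grip on top. Origin: centre of the blade's underside. x points along the blade to its free front edge, z up.
- lifter_grip (a point): Centre of the lifter's wooden grip: a bar 74 mm long (x), 24 mm wide (y), 24 mm high, its centre 50 mm above the table, 41 mm behind the origin; carried on two posts 12 mm thick.
- lifter_tip (a point): Middle of the blade's front edge, 75 mm ahead of the lifter's origin, half-way through the blade's thickness.
- palette: White plastic paint palette, 150 x 110 x 16 mm; leave alone. Origin: centre of its underside.
- jar_blue: Paint jar with blue label, 54 mm wide, 75 mm high; leave alone. Origin: underside.
- jar_dark: Paint jar with pale label, 48 mm wide, 70 mm high; leave alone. Origin: underside.
- tube_green: Green paint tube lying flat, about 120 x 34 x 20 mm; leave alone.
- tube_yellow: Yellow paint tube lying flat, about 120 x 34 x 20 mm; leave alone.
- tube_red: Red paint tube lying flat, about 120 x 34 x 20 mm; leave alone.
- foam_brush: Black foam brush with blue edge and wooden handle, 155 mm long, 25 mm high; leave alone.
Not all that is in view belongs to the job. What is shaped like the lifter but red or turquoise is not meant.

How it is judged:
By the outcome, as a careful person would: the job done as asked, in the order asked, and still so for the second after the job is handed in, with the robot touching nothing.
It also fails if it takes over 72 s, if anything falls off the work surface, if the arm or the gripper's body presses on something with over 40 N, if the wrist force passes 120 N, or if a joint passes its speed limit or range.

## Working session

There is one attempt and no reset: what is moved stays moved. The work goes in short steps, Python scripts to look and compute and a tool call to move; the robot and the scene stay as the last step left them, time stands still between calls to the robot, and variables do not carry over. Pictures are saved under pics/ and viewed, at most 10 in all, crops included, and the job is handed in when it is done.

Besides the shell and the picture viewer there is one more tool, called after "Call:" as name(argument=value, ...), one argument or row to a line, values as JSON. servo_tool: Moves the arm, as the interface text tells. Its arguments: {"type":"object","properties":{"increments":{"type":"string"}},"required":["increments"]}

```bash
mkdir -p pics; python3 - <<'E'
from workcell import arm
import cv2,numpy as np
a=arm.capture("scene");b=arm.capture("top")
cv2.imwrite("pics/a.png",a[:,:,::-1]);cv2.imwrite("pics/b.png",b[:,:,::-1])
for c in("scene","top"):
  m=arm.camera_model(c);print(c,{k:np.round(v,3).tolist() for k,v in m.items()})
  for t in("caddy","caddy_grip","rest","rest_top","lifter","lifter_grip","lifter_tip","caddy_rear"):
    print(t,[(np.round(d["position"]).tolist(),round(d["p"],2)) for d in arm.look_for(c,t)])
print(arm.state())
E
```

```text
scene {'fx': 474.883, 'fy': 474.883, 'cx': 252.129, 'cy': 182.041, 'world_to_cam': [[0.521, 0.853, 0.017, -317.571], [-0.48, 0.277, 0.833, 125.86], [0.706, -0.442, 0.554, -2010.997], [0.0, 0.0, 0.0, 1.0]]}
caddy []
caddy_grip [([235.0, 218.0], 0.58)]
rest [([252.0, 244.0], 0.84)]
rest_top [([249.0, 242.0], 0.64)]
lifter [([296.0, 186.0], 0.96), ([366.0, 160.0], 0.92), ([256.0, 157.0], 0.9), ([238.0, 218.0], 0.35)]
lifter_grip [([297.0, 187.0], 0.72), ([261.0, 157.0], 0.56), ([366.0, 157.0], 0.56)]
lifter_tip [([366.0, 162.0], 0.92), ([258.0, 156.0], 0.87), ([297.0, 188.0], 0.77), ([334.0, 222.0], 0.22)]
caddy_rear []
top {'fx': 406.246, 'fy': 406.246, 'cx': 250.636, 'cy': 192.823, 'world_to_cam': [[0.006, -1.0, 0.005, 70.223], [0.995, 0.006, 0.096, -489.545], [-0.096, 0.004, 0.995, -1327.93], [0.0, 0.0, 0.0, 1.0]]}
caddy []
caddy_grip [([289.0, 157.0], 0.57)]
rest [([290.0, 135.0], 0.91)]
rest_top [([290.0, 132.0], 0.97), ([135.0, 204.0], 0.17)]
lifter [([182.0, 274.0], 0.87), ([81.0, 204.0], 0.82), ([188.0, 201.0], 0.78)]
lifter_grip [([181.0, 274.0], 0.85), ([190.0, 199.0], 0.82), 
[... 172 characters left out ...]
: 0.9, 'joint_positions': array([-1.19198893e+00,  4.23096378e-01,  1.62988584e+00, -3.95398406e-05,
        1.08862090e+00, -1.90051867e-02]), 'joint_vel': array([-0.0004637 ,  0.00050026, -0.00067093,  0.00156141,  0.00027649,
       -0.00062935]), 'effort': array([ 8.15347312e-05, -5.57328629e+01, -2.82148343e+01, -8.68927236e-05,
        5.43438455e-04,  1.05642311e-06]), 'ee_pos': array([ 242.13883665, -576.17601578,  404.72689914]), 'tool_rot': array([ 9.80281466e-01,  1.97606294e-01, -1.81690115e-05, -2.01148553e-06]), 'wrist_force': array([0.508742  , 0.39061584, 0.42622672]), 'moment': array([-0.03849911, -0.02063115, -0.05391131]), 'grasp_force': 0.0, 'opening': 1.0006770655559196}
```

```bash
python3 - <<'E'
import cv2
b=cv2.imread("pics/b.png");a=cv2.imread("pics/a.png")
cv2.imwrite("pics/b2.png",cv2.resize(b[90:330,40:360],None,fx=2.5,fy=2.5,interpolation=2))
E
```

```text
(no output)
```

View pics/a.png

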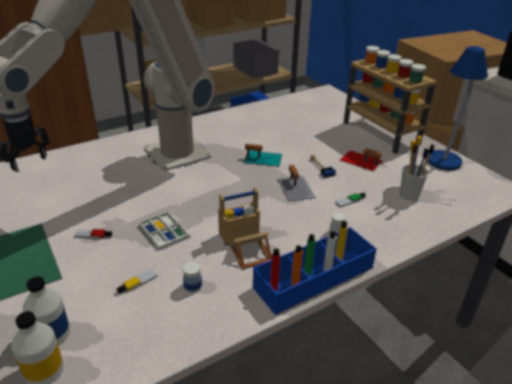

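View pics/b2.png

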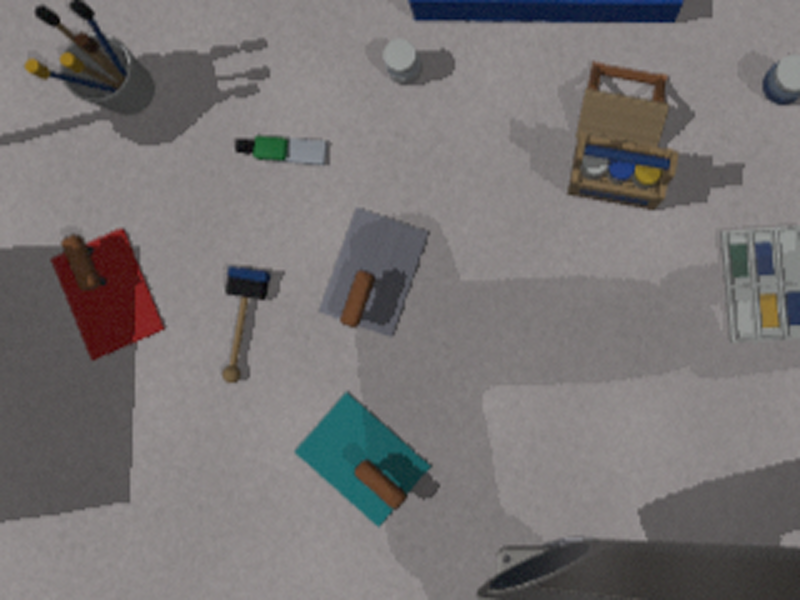

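Lifter-like things in the top image: grey at (188,200), turquoise at (181,274) and red at (82,206). I choose grey, since the lifter is steel and the red and turquoise ones are excluded. The caddy is at (289,157) with the rest behind it at (290,130).

```bash
cat > h.py <<'E'
from workcell import arm
import numpy as np, cv2
from scipy.spatial.transform import Rotation as R
def p2w(cam,px,z,m=None):
    m=m or arm.camera_model(cam);T=np.array(m["world_to_cam"]);Rm,t=T[:3,:3],T[:3,3]
    o=-Rm.T@t;d=Rm.T@np.array([(px[0]-m["cx"])/m["fx"],-(px[1]-m["cy"])/m["fy"],-1])
    return o+d*(z-o[2])/d[2]
def w2p(cam,P,m=None):
    m=m or arm.camera_model(cam);T=np.array(m["world_to_cam"]);c=T[:3,:3]@np.array(P)+T[:3,3]
    return np.array([m["cx"]-m["fx"]*c[0]/c[2],m["cy"]+m["fy"]*c[1]/c[2]])
def rot(yaw,tilt=0):
    # tool: z down, y (closing) along heading 'yaw'; then tilted back by tilt about heading's left axis (z_up x heading)
    y=np.array([np.cos(yaw),np.sin(yaw),0]);z=np.array([0,0,-1.]);x=np.cross(y,z)
    left=np.array([-np.sin(yaw),np.cos(yaw),0])
    return R.from_rotvec(left*tilt)*R.from_matrix(np.c_[x,y,z])
def row(g,Rt,jaw,off=155,s=None):
    "increment to bring grasp point to g with orientation Rt"
    s=s or arm.state();p=np.array(s["ee_pos"]);R0=R.from_quat(s["tool_rot"])
    t=np.array(g)-Rt.apply([0,0,off])
    d=R0.inv().apply(t-p)/200;w=(R0.inv()*Rt).as_rotvec()/(np.pi/4)
    return np.round(np.r_[jaw,d,w],3).tolist()
E
python3 - <<'E'
from h import *
c=lambda u,v:(40+u/2.5,90+v/2.5)
print("blade",[p2w("top",c(*q),4)[:2].round() for q in((357,209),(429,232),(393,335),(320,312))])
print("lgrip",p2w("top",(190,199),60).round())
print("handle",[p2w("top",c(*q),162)[:2].round() for q in((584,148),(670,163))])
print("resttop",[p2w("top",c(*q),73)[:2].round() for q in((584,92),(666,105))], "rest nn",p2w("top",(290,132),73).round())
s=arm.state();m=arm.camera_model("wrist");T=np.array(m["world_to_cam"]);o=-T[:3,:3].T@T[:3,3]
R0=R.from_quat(s["tool_rot"]);print("cam in tool",R0.inv().apply(o-s["ee_pos"]).round(1),R0.inv().apply(-T[2,:3]).round(3),m["fx"],R0.as_matrix().round(2))
E
```

```text
blade [array([555., 303.]), array([524., 205.]), array([385., 251.]), array([415., 350.])]
lgrip [464. 269.  60.]
handle [array([608.,   5.]), array([591., -99.])]
resttop [array([701.,  -0.]), array([ 684., -107.])] rest nn [684. -54.  73.]
cam in tool [69.   1.2 30.4] [-0.272 -0.001  0.962] 290.0733342718468 [[ 0.92  0.39 -0.  ]
 [ 0.39 -0.92 -0.  ]
 [-0.   -0.   -1.  ]]
```

```bash
python3 - <<'E'
from h import *
s=arm.state();Rt=rot(-.16);g=np.array([600,-47,310.])
R0=R.from_quat(s["tool_rot"]);t=g-Rt.apply([0,0,155])
print(row(g,Rt,0)); d=R0.inv().apply(t-s["ee_pos"]);print(d.round())
E
```

```text
[0.0, 2.675, -1.746, -0.301, -0.0, 0.0, -1.29]
[ 535. -349.  -60.]
```

```bash
python3 - <<'E'
from h import *
s=arm.state();Rt=rot(-.16);t=np.array([600,-47,465.]);R0=R.from_quat(s["tool_rot"]);p0=np.array(s["ee_pos"])
w=(R0.inv()*Rt).as_rotvec()
for k in range(3):
    Ra=R0*R.from_rotvec(w*k/3)
    print(np.r_[Ra.inv().apply((t-p0)/3)/200,w/3/(np.pi/4)].round(3))
E
```

```text
[ 0.892 -0.582 -0.1   -0.     0.    -0.43 ]
[ 1.034 -0.254 -0.1   -0.     0.    -0.43 ]
[ 1.06   0.103 -0.1   -0.     0.    -0.43 ]
```

Call:
servo_tool(
  increments="0 0.22 -0.15 -0.025 0 0 -0.11;0 0.45 -0.29 -0.05 0 0 -0.21;0 0.67 -0.44 -0.075 0 0 -0.32;0 0.89 -0.58 -0.1 0 0 -0.43;0 0.89 -0.58 -0.1 0 0 -0.43",
)

```text
time: 1.4
ee_pos: [363.0, -397.1, 425.3]
tool_rot: [0.932, 0.362, 0.0, -0.0]
wrist_force: [-1.1, 0.8, -0.1]
opening: 0.998
grasp_force: 0.0
```

Call:
servo_tool(
  increments="0 0.25 -0.06 -0.025 0 0 -0.11;0 0.5 -0.12 -0.05 0 0 -0.21;0 0.75 -0.19 -0.075 0 0 -0.32;0 1 -0.25 -0.1 0 0 -0.43;0 1 -0.25 -0.1 0 0 -0.43",
)

```text
time: 1.9
ee_pos: [478.2, -225.9, 445.5]
tool_rot: [0.858, 0.514, 0.001, 0.001]
wrist_force: [-0.0, -0.8, 1.1]
opening: 0.997
grasp_force: 0.0
```

Call:
servo_tool(
  increments="0 0.25 0.03 -0.025 0 0 -0.11;0 0.5 0.06 -0.05 0 0 -0.21;0 0.75 0.09 -0.075 0 0 -0.32;0 1 0.1 -0.1 0 0 -0.43;0 1 0.1 -0.1 0 0 -0.43;0 1 0.1 -0.1 0 0 -0.43",
)

```text
time: 2.5
ee_pos: [589.4, -62.5, 464.4]
tool_rot: [0.761, 0.649, -0.0, 0.0]
wrist_force: [-0.3, -0.7, 0.8]
opening: 0.999
grasp_force: 0.0
```

```bash
python3 - <<'E'
from h import *
s=arm.state();print(s["ee_pos"],R.from_quat(s["tool_rot"]).as_matrix()[:,1])
m=arm.camera_model("wrist");a=arm.capture("wrist");cv2.imwrite("pics/w1.png",a[:,:,::-1])
import pickle;pickle.dump((m,s),open("w1.pkl","wb"))
for t in("caddy","caddy_grip","caddy_rear","rest_top"):
    print(t,[(np.round(d["position"]).tolist(),round(d["p"],2)) for d in arm.look_for("wrist",t)])
print(w2p("wrist",(600,-47,160),m),p2w("wrist",(256,192),160,m))
E
```

```text
[589.43116755 -62.48630034 464.38072771] [ 9.87342143e-01 -1.58604314e-01 -4.05633188e-04]
caddy [([265.0, 158.0], 0.89)]
caddy_grip [([266.0, 159.0], 0.88)]
caddy_rear [([264.0, 159.0], 0.82)]
rest_top [([329.0, 144.0], 0.66)]
[265.52278617 164.94871212] [586.69291412 -72.10551986 160.        ]
```

View pics/w1.png

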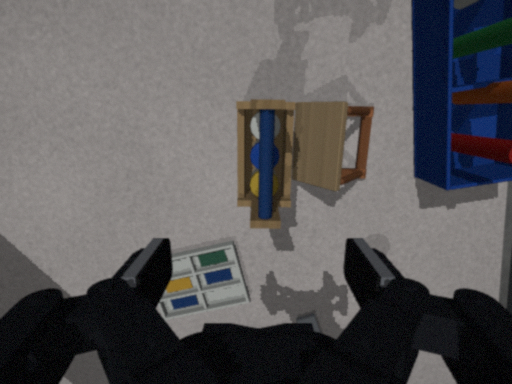

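The wrist image shows the handle from (266,108) to (264,220). The board's top edge runs from about (347,102) to (337,188).

```bash
python3 - <<'E'
from h import *
import pickle;m,s=pickle.load(open("w1.pkl","rb"))
a=cv2.imread("pics/w1.png");
P=[p2w("wrist",q,160,m) for q in((266,108),(264.5,220))];d=P[0]-P[1]
print(P,(P[0]+P[1])/2,"len",np.hypot(*d[:2]),"yaw",np.arctan2(-d[0],d[1]))
Q=[p2w("wrist",q,73,m) for q in((347,102),(337,188))];d=Q[0]-Q[1];print(Q,sum(Q)/2,np.hypot(*d[:2]),np.arctan2(-d[0],d[1]))
# handle axis by blue pixels, excluding jar: columns per row
b=a.astype(int)
for r in(125,135,175,195,205,215):
    i=np.where((b[r,240:290,0]>b[r,240:290,2]+25))[0]+240;print(r,i.min() if len(i) else 0,i.max() if len(i) else 0)
E
python3 - <<'E'
import cv2
a=cv2.imread("pics/w1.png")[80:240,220:390];cv2.imwrite("pics/w1c.png",cv2.resize(a,None,fx=3.6,fy=3.6,interpolation=2))
E
```

```text
[array([608.36283354,   4.67601906, 160.        ]), array([ 590.45070413, -102.46083308,  160.        ])] [599.40676883 -48.89240701 160.        ] len 108.62388994297206 yaw -0.1656570887569196
[array([706.85305885,  -3.7813263 ,  73.        ]), array([ 686.05754305, -107.68880822,   73.        ])] [696.45530095 -55.73506726  73.        ] 105.96800590491438 -0.1975252892078027
125 260 273
135 260 273
175 260 271
195 259 271
205 259 271
215 259 270
```

View pics/w1c.png

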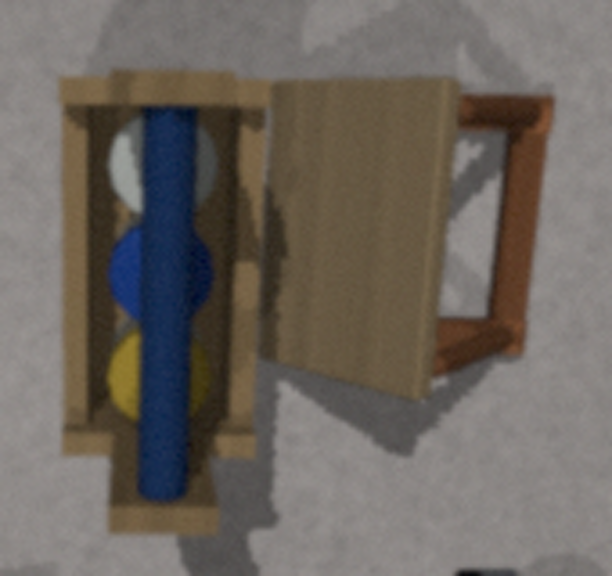

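```bash
python3 - <<'E'
from h import *
import pickle;m,s=pickle.load(open("w1.pkl","rb"))
P=[p2w("wrist",q,160,m) for q in((266.9,110),(264.4,219))];d=P[0]-P[1];print(P,sum(P)/2,"yaw",np.arctan2(-d[0],d[1]))
g=sum(P)/2;yaw=np.arctan2(-d[0],d[1]);print(row([*g[:2],160],rot(yaw),0),row([*g[:2],158],rot(-.17),0))
Q=[p2w("wrist",q,73,m) for q in((343.6,103.6),(336,189.7))];d=Q[0]-Q[1];print(sum(Q)/2,np.arctan2(-d[0],d[1]))
E
```

```text
[array([608.90649949,   2.81863842, 160.        ]), array([ 590.51550697, -101.38002872,  160.        ])] [599.71100323 -49.28069515 160.        ] yaw -0.17470005012037532
[0.0, 0.083, 0.044, 0.748, -0.001, 0.0, 0.016] [0.0, 0.083, 0.044, 0.758, -0.001, 0.0, 0.01]
[693.65395417 -57.35694603  73.        ] -0.1712986285815473
```

Call:
servo_tool(
  increments="0 0.08 0.045 0.2 0 0 0.015;0 0.08 0.045 0.4 0 0 0.015;0 0.08 0.045 0.6 0 0 0.015;0 0.08 0.045 0.7 0 0 0.015;0 0.08 0.045 0.75 0 0 0.015;0 0.08 0.045 0.75 0 0 0.015",
)

```text
time: 3.35
ee_pos: [600.0, -49.2, 313.7]
tool_rot: [0.766, 0.643, -0.001, -0.001]
wrist_force: [-0.8, -0.2, 0.6]
opening: 0.999
grasp_force: 0.0
```

Call:
servo_tool(
  increments="0.5 0 0 0 0 0 0;0.7 0 0 0 0 0 0;0.75 0 0 0 0 0 0;0.8 0 0 0 0 0 0;0.85 0 0 0 0 0 0;0.9 0 0 0 0 0 0;1 0 0 0 0 0 0;1 0 0 0 0 0 0",
)

```text
time: 4.15
ee_pos: [600.6, -48.4, 315.4]
tool_rot: [0.765, 0.644, 0.0, 0.0]
wrist_force: [-2.3, -0.7, 6.3]
opening: 0.143
grasp_force: 58.4
```

```bash
python3 - <<'E'
from h import *
s=arm.state();print({k:np.round(s[k],3) for k in s})
# tipping rows about rear edge: rigid rotation of the tool about pivot
R0=R.from_quat(s["tool_rot"]);p=np.array(s["ee_pos"]);h=R0.as_matrix()[:,1]*[1,1,0];h/=np.linalg.norm(h)
g=p+R0.apply([0,0,155]);piv=np.array([*g[:2],0])+32*h;print("grasp",g,"piv",piv)
left=np.cross([0,0,1],h)
def tiprow(a):
    Q=R.from_rotvec(left*a);t=piv+Q.apply(p-piv);return R0.inv().apply(t-p)/200,(R0.inv()*Q*R0).as_rotvec()/(np.pi/4)
for a in(.08,.16,.24,.32,.36,.4,.44,.48,.52,.56,.6): print(a,*[x.round(3) for x in tiprow(a)])
E
```

```text
{'time': np.float64(4.15), 'joint_positions': array([-0.1  ,  0.503,  1.741,  0.   ,  0.898,  0.071]), 'joint_vel': array([ 0.   ,  0.   , -0.   , -0.001,  0.001,  0.002]), 'effort': array([-2.5000e-02, -5.2821e+01, -2.3163e+01, -1.0000e-02, -6.1400e-01,
       -1.1000e-02]), 'ee_pos': array([600.561, -48.384, 315.41 ]), 'tool_rot': array([0.765, 0.644, 0.   , 0.   ]), 'wrist_force': array([-2.332, -0.688,  6.333]), 'moment': array([ 0.037,  0.298, -0.02 ]), 'grasp_force': np.float64(58.391), 'opening': np.float64(0.143)}
grasp [600.62701121 -48.38929898 160.41042105] piv [632.15742127 -53.8512804    0.        ]
0.08 [ 0.     0.127 -0.008] [ 0.102 -0.     0.   ]
0.16 [ 0.     0.253 -0.005] [0.204 0.    0.   ]
0.24 [-0.     0.379  0.007] [0.306 0.    0.   ]
0.32 [-0.     0.504  0.03 ] [0.407 0.    0.   ]
0.36 [-0.     0.566  0.045] [ 0.458 -0.     0.   ]
0.4 [-0.     0.627  0.062] [ 0.509 -0.     0.   ]
0.44 [-0.     0.687  0.082] [0.56 0.   0.  ]
0.48 [-0.     0.746  0.104] [0.611 0.    0.   ]
0.52 [-0.     0.805  0.129] [0.662 0.    0.   ]
0.56 [-0.     0.862  0.156] [0.713 0.    0.   ]
0.6 [-0.     0.918  0.185] [0.764 0.    0.   ]
```

Call:
servo_tool(
  increments="1 0 0.064 -0.005 0.05 0 0;1 0 0.127 -0.008 0.102 0 0;1 0 0.19 -0.007 0.153 0 0;1 0 0.253 -0.005 0.204 0 0;1 0 0.316 0 0.255 0 0;1 0 0.379 0.007 0.306 0 0;1 0 0.442 0.018 0.357 0 0;1 0 0.504 0.03 0.407 0 0",
)

```text
time: 4.95
ee_pos: [700.4, -65.7, 308.9]
tool_rot: [0.755, 0.636, -0.103, -0.122]
wrist_force: [-0.6, -0.1, 1.6]
opening: 0.142
grasp_force: 59.2
```

```bash
cat > tip.py <<'E'
from h import *
import sys
s=arm.state();print({k:np.round(s[k],2) for k in("wrist_force","moment","opening","joint_positions","ee_pos")})
piv=np.array([632.2,-53.9,0]) # commanded pivot
R0=R.from_quat(s["tool_rot"]);p=np.array(s["ee_pos"]);M=R0.as_matrix()
x=M[:,0];left=x.copy();left[2]=0;left/=np.linalg.norm(left)
print("tilt",np.arctan2(M[:,2]@-np.cross(left,[0,0,1]),-M[2,2]), "grasp",p+R0.apply([0,0,155]))
h=np.cross(left,[0,0,1]);cur=np.arctan2(-M[:,2]@h,-M[2,2])
for a in map(float,sys.argv[1:]):
    Rt=rot(-.173,a);g=piv+R.from_rotvec(left*a).apply(-32*h+np.array([0,0,160.2]))
    print(a,row(g,Rt,1))
E
python3 tip.py .36 .4 .44 .48 .52 .56 .6 .64 .68 .7
```

```text
{'wrist_force': array([-0.65, -0.14,  1.64]), 'moment': array([-0.02,  0.02, -0.07]), 'opening': np.float64(0.14), 'joint_positions': array([-0.11,  0.7 ,  1.4 ,  0.02,  1.36,  0.05]), 'ee_pos': array([700.38, -65.71, 308.93])}
tilt 0.3210912763777732 grasp [652.17994729 -57.35502389 161.8493928 ]
0.36 [1.0, -0.0, 0.061, -0.006, 0.05, 0.001, 0.002]
0.4 [1.0, -0.0, 0.124, -0.009, 0.1, 0.001, 0.002]
0.44 [1.0, -0.0, 0.187, -0.009, 0.151, 0.001, 0.002]
0.48 [1.0, -0.001, 0.251, -0.007, 0.202, 0.001, 0.002]
0.52 [1.0, -0.001, 0.314, -0.002, 0.253, 0.001, 0.002]
0.56 [1.0, -0.001, 0.377, 0.006, 0.304, 0.001, 0.002]
0.6 [1.0, -0.001, 0.439, 0.016, 0.355, 0.001, 0.002]
0.64 [1.0, -0.001, 0.501, 0.028, 0.406, 0.001, 0.002]
0.68 [1.0, -0.001, 0.563, 0.043, 0.457, 0.001, 0.002]
0.7 [1.0, -0.001, 0.594, 0.051, 0.482, 0.001, 0.002]
```

Call:
servo_tool(
  increments="1 0 0.061 -0.006 0.05 0 0;1 0 0.124 -0.009 0.1 0 0;1 0 0.187 -0.009 0.151 0 0;1 0 0.251 -0.007 0.202 0 0;1 0 0.314 -0.002 0.253 0 0;1 0 0.377 0.006 0.304 0 0;1 0 0.439 0.016 0.355 0 0;1 0 0.439 0.016 0.355 0 0",
)

```text
time: 5.75
ee_pos: [782.0, -79.9, 277.3]
tool_rot: [0.731, 0.615, -0.19, -0.226]
wrist_force: [0.5, 0.1, 2.7]
opening: 0.14
grasp_force: 59.3
```

```bash
python3 tip.py .62 .64 .65 .66 .67 .68 .69 .7 .71
```

```text
{'wrist_force': array([0.5 , 0.1 , 2.71]), 'moment': array([-0.04, -0.21, -0.03]), 'opening': np.float64(0.14), 'joint_positions': array([-0.12,  0.92,  1.08,  0.03,  1.74,  0.05]), 'ee_pos': array([782.05, -79.92, 277.29])}
tilt 0.5989324574798337 grasp [695.95051963 -64.98693338 149.26727855]
0.62 [1.0, -0.0, 0.027, -0.005, 0.027, 0.001, 0.001]
0.64 [1.0, -0.0, 0.058, -0.007, 0.052, 0.001, 0.001]
0.65 [1.0, -0.0, 0.074, -0.008, 0.065, 0.001, 0.001]
0.66 [1.0, -0.0, 0.09, -0.009, 0.078, 0.001, 0.001]
0.67 [1.0, -0.0, 0.106, -0.01, 0.09, 0.001, 0.001]
0.68 [1.0, -0.0, 0.122, -0.01, 0.103, 0.001, 0.001]
0.69 [1.0, -0.0, 0.138, -0.01, 0.116, 0.001, 0.001]
0.7 [1.0, -0.0, 0.153, -0.01, 0.129, 0.001, 0.001]
0.71 [1.0, -0.0, 0.169, -0.01, 0.141, 0.001, 0.001]
```

Call:
servo_tool(
  increments="1 0 0.015 -0.003 0.014 0 0;1 0 0.03 -0.005 0.027 0 0;1 0 0.045 -0.006 0.04 0 0;1 0 0.058 -0.007 0.052 0 0;1 0 0.074 -0.008 0.065 0 0;1 0 0.09 -0.009 0.078 0 0;1 0 0.09 -0.009 0.078 0 0",
)

```text
time: 6.45
ee_pos: [796.9, -82.5, 269.1]
tool_rot: [0.724, 0.609, -0.209, -0.248]
wrist_force: [-0.4, -0.3, -4.4]
opening: 0.14
grasp_force: 58.8
```

Call:
servo_tool(
  increments="1 0 0.008 0 0.006 0 0;1 0 0.016 0 0.013 0 0;1 0 0.016 0 0.013 0 0",
)

```text
time: 6.75
ee_pos: [799.3, -82.9, 267.6]
tool_rot: [0.723, 0.608, -0.212, -0.252]
wrist_force: [-0.6, -0.3, -2.3]
opening: 0.142
grasp_force: 59.0
```

```bash
python3 tip.py .68 .69 .7 .71;python3 - <<'E'
from h import *
a=arm.capture("scene")[170:300,190:300];cv2.imwrite("pics/s2.png",cv2.resize(a[:,:,::-1],None,fx=4.5,fy=4.5,interpolation=2))
E
```

```text
{'wrist_force': array([-0.61, -0.28, -2.26]), 'moment': array([-0.15, -0.64, -0.03]), 'opening': np.float64(0.14), 'joint_positions': array([-0.12,  0.98,  1.  ,  0.03,  1.84,  0.05]), 'ee_pos': array([799.25, -82.92, 267.57])}
tilt 0.669980988939169 grasp [704.41398297 -66.47848832 146.07619902]
0.68 [1.0, -0.0, 0.022, -0.002, 0.013, 0.001, 0.001]
0.69 [1.0, -0.0, 0.038, -0.004, 0.025, 0.001, 0.001]
0.7 [1.0, -0.0, 0.054, -0.005, 0.038, 0.001, 0.001]
0.71 [1.0, -0.0, 0.069, -0.006, 0.051, 0.001, 0.001]
```

View pics/s2.png

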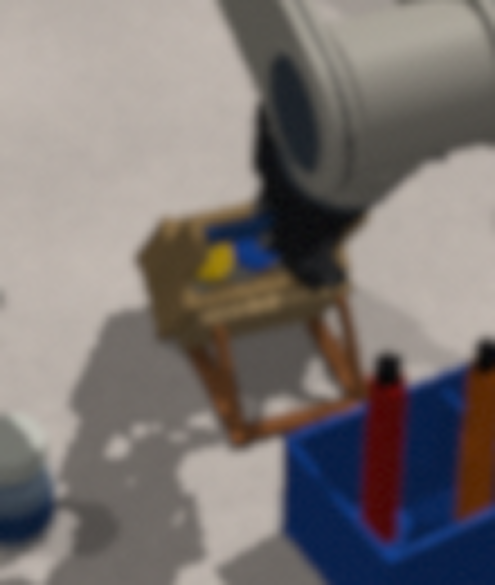

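The caddy is tipped back close to the rest and still held. I'll continue in small steps until contact.

Call:
servo_tool(
  increments="1 0 0.012 -0.001 0.008 0 0;1 0 0.022 -0.002 0.014 0 0;1 0 0.022 -0.002 0.014 0 0",
)

```text
time: 7.1
ee_pos: [803.0, -83.6, 265.3]
tool_rot: [0.721, 0.607, -0.215, -0.256]
wrist_force: [0.2, 0.0, -0.7]
opening: 0.139
grasp_force: 59.1
```

Call:
servo_tool(
  increments="1 0 0.008 -0.001 0.006 0 0;1 0 0.016 -0.002 0.013 0 0;1 0 0.016 -0.002 0.013 0 0",
)

```text
time: 7.4
ee_pos: [805.6, -83.9, 263.5]
tool_rot: [0.72, 0.606, -0.218, -0.259]
wrist_force: [0.5, 0.5, 0.2]
opening: 0.139
grasp_force: 59.2
```

```bash
python3 tip.py .7 .71
```

```text
{'wrist_force': array([0.5 , 0.46, 0.21]), 'moment': array([-0.06, -0.35, -0.03]), 'opening': np.float64(0.14), 'joint_positions': array([-0.12,  1.  ,  0.97,  0.03,  1.87,  0.05]), 'ee_pos': array([805.58, -83.93, 263.5 ])}
tilt 0.6916609791921453 grasp [708.16874962 -67.04520565 144.11766889]
0.7 [1.0, -0.001, 0.016, -0.001, 0.011, 0.001, 0.001]
0.71 [1.0, -0.001, 0.032, -0.003, 0.023, 0.001, 0.001]
```

Call:
servo_tool(
  increments="1 0 0.008 -0.001 0.006 0 0;1 0 0.016 -0.001 0.012 0 0;1 0 0.016 -0.001 0.012 0 0",
)

```text
time: 7.7
ee_pos: [807.9, -84.3, 261.6]
tool_rot: [0.718, 0.605, -0.221, -0.263]
wrist_force: [-2.6, 0.6, 2.8]
opening: 0.141
grasp_force: 59.2
```

Call:
servo_tool(
  increments="1 0 0.008 -0.001 0.006 0 0;1 0 0.016 -0.001 0.012 0 0;1 0 0.016 -0.001 0.012 0 0",
)

```text
time: 8.0
ee_pos: [810.6, -84.8, 260.1]
tool_rot: [0.717, 0.604, -0.224, -0.266]
wrist_force: [-4.1, 0.7, 5.5]
opening: 0.14
grasp_force: 59.4
```

```bash
python3 tip.py .72
```

```text
{'wrist_force': array([-4.07,  0.7 ,  5.5 ]), 'moment': array([ 0.15,  0.83, -0.08]), 'opening': np.float64(0.14), 'joint_positions': array([-0.12,  1.01,  0.94,  0.03,  1.9 ,  0.05]), 'ee_pos': array([810.6 , -84.82, 260.14])}
tilt 0.7112251208681235 grasp [710.90672313 -67.54869733 142.71409247]
0.72 [1.0, -0.001, 0.017, -0.001, 0.011, 0.001, 0.001]
```

Contact is felt: 4 to 6 N, with the moment reversed, at about 0.70 rad. I'll let go and check.

Call:
servo_tool(
  increments="0.8 0 0 0 0 0 0;0.7 0 0 0 0 0 0;0.5 0 0 0 0 0 0;0.2 0 0 0 0 0 0;0 0 0 0 0 0 0;0 0 0 0 0 0 0;0 0 0 0 0 0 0",
)

```text
time: 8.7
ee_pos: [810.6, -84.8, 259.5]
tool_rot: [0.717, 0.604, -0.224, -0.266]
wrist_force: [-0.7, -0.3, 0.7]
opening: 1.0
grasp_force: 0.0
```

Call:
servo_tool(
  increments="0 0 0 -0.1 0 0 0;0 0 0 -0.3 0 0 0;0 0 0 -0.5 0 0 0;0 0 0 -0.6 0 0 0;0 0 0 -0.6 0 0 0;0 0 0 -0.6 0 0 0",
)

```text
time: 9.3
ee_pos: [887.3, -98.1, 349.4]
tool_rot: [0.717, 0.604, -0.224, -0.266]
wrist_force: [-0.9, -0.0, -0.7]
opening: 0.999
grasp_force: 0.0
```

```bash
python3 - <<'E'
from h import *
s=arm.state();m=arm.camera_model("wrist");a=arm.capture("wrist")
import pickle;pickle.dump((m,s),open("w2.pkl","wb"))
print(s["ee_pos"],s["time"],s["opening"],arm.look_for("wrist","caddy_grip"))
b=arm.capture("scene")
v=np.vstack([cv2.resize(a[40:280,120:400],(560,480)),])
w=cv2.resize(b[170:300,190:300],(240,284));w=np.vstack([w,np.zeros((480-284,240,3),np.uint8)])
cv2.imwrite("pics/w2.png",np.hstack([v,w])[:,:,::-1])
for t,P in dict(handle=(710.9-.5,-67.5,142.7)).items():print(t,w2p("wrist",P,m))
E
```

```text
[887.30144378 -98.14760924 349.4072368 ] 9.3 0.9990937675277336 [{'position': [259.0, 179.5], 'p': 0.55}]
handle [255.95285753 190.68053691]
```

View pics/w2.png

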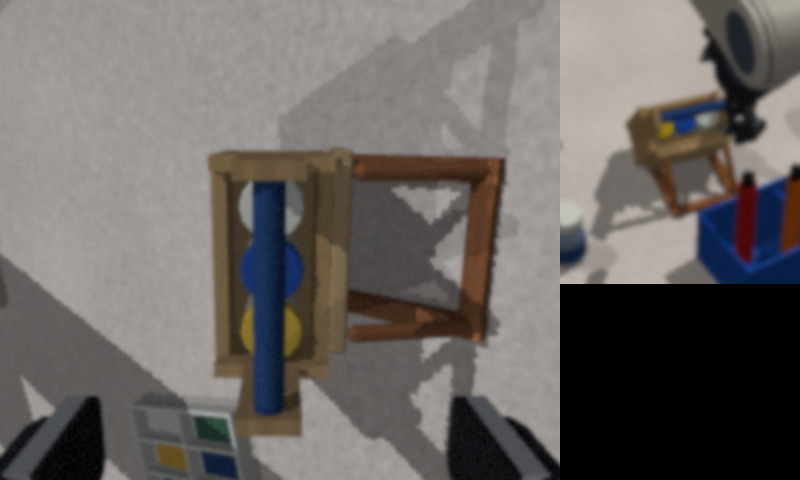

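The caddy leans on the rest by itself. The handle is at about pixel (254,188) and I predicted (256,191), so the pivot has held. Next is the lifter.

```bash
cat > path.py <<'E'
from h import *
from scipy.spatial.transform import Slerp
def path(t,Rt,n,bump=0,s=None):
    "n calls from state to TCP target t,Rt; prints end row of each"
    s=s or arm.state();p=np.array(s["ee_pos"]);R0=R.from_quat(s["tool_rot"])
    sl=Slerp([0,1],R.concatenate([R0,Rt]));k=np.linspace(0,1,n+1)
    P=[p+(t-p)*u+np.array([0,0,bump*4*u*(1-u)]) for u in k];Rs=[sl(u) for u in k]
    for i in range(n):
        print(np.r_[Rs[i].inv().apply(P[i+1]-P[i])/200,(Rs[i].inv()*Rs[i+1]).as_rotvec()/(np.pi/4)].round(3), P[i+1].round())
E
python3 - <<'E'
from path import *
path(np.array([440,283,380.]),rot(1.25),3,80)
E
```

```text
[ 0.499 -0.904  0.243 -0.249 -0.214 -0.576] [738.  29. 430.]
[ 0.825 -0.445  0.286 -0.249 -0.214 -0.576] [589. 156. 441.]
[ 0.933  0.015  0.423 -0.249 -0.214 -0.576] [440. 283. 380.]
```

Call:
servo_tool(
  increments="0 0.1 -0.18 0.05 -0.05 -0.04 -0.115;0 0.2 -0.36 0.1 -0.1 -0.085 -0.23;0 0.3 -0.54 0.15 -0.15 -0.13 -0.35;0 0.4 -0.72 0.19 -0.2 -0.17 -0.46;0 0.5 -0.9 0.24 -0.25 -0.214 -0.576;0 0.5 -0.9 0.24 -0.25 -0.214 -0.576",
)

```text
time: 10.05
ee_pos: [736.0, 32.5, 434.5]
tool_rot: [0.563, 0.79, -0.157, -0.187]
wrist_force: [0.7, 0.7, 0.1]
opening: 1.0
grasp_force: 0.0
```

Call:
servo_tool(
  increments="0 0.17 -0.09 0.06 -0.05 -0.04 -0.115;0 0.33 -0.18 0.115 -0.1 -0.085 -0.23;0 0.5 -0.27 0.17 -0.15 -0.13 -0.35;0 0.66 -0.36 0.23 -0.2 -0.17 -0.46;0 0.825 -0.445 0.286 -0.25 -0.214 -0.576;0 0.825 -0.445 0.286 -0.25 -0.214 -0.576",
)

```text
time: 10.65
ee_pos: [587.0, 157.9, 441.1]
tool_rot: [0.373, 0.919, -0.081, -0.097]
wrist_force: [0.2, -0.3, 0.4]
opening: 0.999
grasp_force: 0.0
```

```bash
python3 - <<'E'
from path import *
path(np.array([440,283,380.]),rot(1.25),1)
E
```

```text
[ 0.92   0.018  0.422 -0.246 -0.212 -0.57 ] [440. 283. 380.]
```

Call:
servo_tool(
  increments="0 0.18 0 0.08 -0.05 -0.04 -0.115;0 0.37 0 0.17 -0.1 -0.085 -0.23;0 0.55 0.01 0.25 -0.15 -0.13 -0.34;0 0.74 0.015 0.34 -0.2 -0.17 -0.46;0 0.92 0.018 0.42 -0.246 -0.212 -0.57;0 0.92 0.018 0.42 -0.246 -0.212 -0.57;0 0.92 0.018 0.42 -0.246 -0.212 -0.57",
)

```text
time: 11.35
ee_pos: [444.0, 281.6, 379.8]
tool_rot: [0.162, 0.987, -0.001, 0.0]
wrist_force: [0.1, 1.2, -0.1]
opening: 0.996
grasp_force: 0.0
```

```bash
python3 - <<'E'
from h import *
import pickle
s=arm.state();m=arm.camera_model("wrist");a=arm.capture("wrist");pickle.dump((m,s),open("w3.pkl","wb"))
print(s["ee_pos"],s["time"],s["joint_positions"].round(2))
for t in("lifter_grip","lifter_tip","lifter"):
    print(t,[(np.round(d["position"]).tolist(),round(d["p"],2)) for d in arm.look_for("wrist",t)])
cv2.imwrite("pics/w3.png",cv2.resize(a,(768,576),interpolation=2)[:,:,::-1])
E
```

```text
[444.03454692 281.64839476 379.83713525] 11.35 [ 0.54  0.31  1.87 -0.    0.96 -0.7 ]
lifter_grip [([264.0, 183.0], 0.98), ([221.0, 13.0], 0.83), ([504.0, 49.0], 0.72)]
lifter_tip [([502.0, 50.0], 0.79), ([221.0, 11.0], 0.74), ([265.0, 183.0], 0.57)]
lifter [([217.0, 12.0], 0.93), ([503.0, 48.0], 0.7), ([262.0, 187.0], 0.62)]
```

View pics/w3.png

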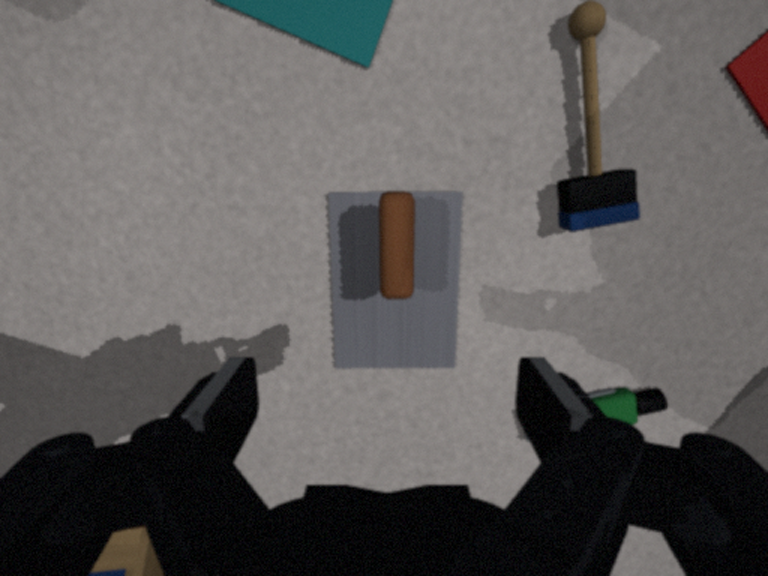

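The grey steel lifter is centred. In the 768-wide view its grip is at (397,245) and its blade corners are (327,193), (462,192), (456,367) and (334,367).

```bash
python3 - <<'E'
from h import *
import pickle;m,s=pickle.load(open("w3.pkl","rb"))
C=[p2w("wrist",(u/1.5,v/1.5),4,m) for u,v in((327,193),(462,192),(456,367),(334,367))]
r=(C[0]+C[1])/2;f=(C[2]+C[3])/2;d=f-r;yaw=np.arctan2(d[1],d[0]);c=sum(C)/4
h=np.array([np.cos(yaw),np.sin(yaw)]);print("yaw",yaw,np.hypot(*d[:2]),"ctr",c,"grip",c[:2]-41*h)
E_=[p2w("wrist",(u/1.5,v/1.5),60,m) for u,v in((397,194),(397,297))];print(sum(E_)/2, E_[1]-E_[0])
g=c[:2]-41*h
print(row([*g,50],rot(yaw+np.pi/2),0))
g=(sum(E_)/2)[:2];print(row([*g,50],rot(yaw+np.pi/2),0))
E
```

```text
yaw -0.3180012735706634 148.63192354801134 ctr [471.87285833 278.0390924    4.        ] grip [432.92850592 290.85850794]
[432.47563349 291.7173168   60.        ] [ 66.65060423 -22.04817374   0.        ]
[0.0, 0.076, 0.027, 0.878, -0.0, 0.003, -0.012]
[0.0, 0.08, 0.03, 0.878, -0.0, 0.003, -0.012]
```

Call:
servo_tool(
  increments="0 0.078 0.028 0.2 0 0.003 -0.012;0 0.078 0.028 0.4 0 0.003 -0.012;0 0.078 0.028 0.6 0 0.003 -0.012;0 0.078 0.028 0.76 0 0.003 -0.012;0 0.078 0.028 0.84 0 0.003 -0.012;0 0.078 0.028 0.88 0 0.003 -0.012;0 0.078 0.028 0.88 0 0.003 -0.012",
)

```text
time: 12.25
ee_pos: [431.8, 291.3, 203.6]
tool_rot: [0.158, 0.987, -0.001, -0.001]
wrist_force: [-0.1, 1.9, 0.3]
opening: 0.999
grasp_force: 0.0
```

Call:
servo_tool(
  increments="0.4 0 0 0 0 0 0;0.6 0 0 0 0 0 0;0.7 0 0 0 0 0 0;0.8 0 0 0 0 0 0;1 0 0 0 0 0 0;1 0 0 0 0 0 0;1 0 0 0 0 0 0",
)

```text
time: 12.95
ee_pos: [431.6, 292.1, 205.2]
tool_rot: [0.157, 0.988, 0.0, 0.0]
wrist_force: [-1.0, -0.3, 5.6]
opening: 0.271
grasp_force: 60.0
```

Call:
servo_tool(
  increments="1 0 0 -0.03 0 0 0;1 0 0 -0.08 0 0 0;1 0 0 -0.15 0 0 0;1 0 0 -0.15 0 0 0",
)

```text
time: 13.35
ee_pos: [432.0, 292.2, 236.5]
tool_rot: [0.157, 0.988, 0.001, 0.001]
wrist_force: [0.2, 0.9, -2.6]
opening: 0.273
grasp_force: 59.1
```

```bash
python3 - <<'E'
from path import *
s=arm.state();print({k:np.round(s[k],3) for k in("ee_pos","wrist_force","moment","opening","joint_positions")},R.from_quat(s["tool_rot"]).as_matrix()[:,1])
h=np.array([np.cos(-.173),np.sin(-.173)]);rear=np.array([632.2,-53.9])
# tip starts 140mm before rear edge; grip 116 behind tip
g=rear-h*(140+116);print(g)
path(np.array([*g,s["ee_pos"][2]]),rot(np.pi/2-.173),2,30)
E
```

```text
{'ee_pos': array([431.976, 292.214, 236.499]), 'wrist_force': array([ 0.157,  0.879, -2.614]), 'moment': array([ 0.042,  0.011, -0.002]), 'opening': np.float64(0.273), 'joint_positions': array([ 0.572,  0.537,  1.952,  0.   ,  0.65 , -0.683])} [0.31076011 0.95048568 0.00226464]
[380.02136691  -9.83258557]
[-0.111 -0.758 -0.152  0.001  0.001 -0.091] [406. 141. 266.]
[-0.057 -0.764  0.149  0.001  0.001 -0.091] [380. -10. 236.]
```

```bash
python3 - <<'E'
from path import *
s=arm.state();h=np.array([np.cos(-.173),np.sin(-.173)]);rear=np.array([632.2,-53.9])
g=rear-h*(112+116);print(g);path(np.array([*g,s["ee_pos"][2]]),rot(np.pi/2-.173),2)
E
```

```text
[407.60340491 -14.65245902]
[-0.18  -0.748 -0.001  0.001  0.001 -0.091] [420. 139. 236.]
[-0.127 -0.759 -0.001  0.001  0.001 -0.091] [408. -15. 236.]
```

Call:
servo_tool(
  increments="1 -0.01 -0.2 0 0 0 -0.02;1 -0.025 -0.38 0 0 0 -0.045;1 -0.035 -0.57 0 0 0 -0.07;1 -0.045 -0.76 0 0 0 -0.09;1 -0.045 -0.76 0 0 0 -0.09",
)

```text
time: 13.85
ee_pos: [390.3, 141.3, 234.3]
tool_rot: [0.124, 0.992, -0.001, -0.002]
wrist_force: [-0.8, 0.1, -3.0]
opening: 0.27
grasp_force: 60.2
```

```bash
python3 - <<'E'
from path import *
s=arm.state();h=np.array([np.cos(-.173),np.sin(-.173)]);rear=np.array([632.2,-53.9])
g=rear-h*(112+116);path(np.array([*g,s["ee_pos"][2]]),rot(np.pi/2-.173),1)
E
```

```text
[-0.275 -0.735  0.001 -0.004 -0.005 -0.095] [408. -15. 234.]
```

Call:
servo_tool(
  increments="1 -0.07 -0.18 0 0 0 -0.024;1 -0.14 -0.37 0 0 0 -0.048;1 -0.2 -0.55 0 0 0 -0.07;1 -0.275 -0.735 0 -0.002 -0.003 -0.095;1 -0.275 -0.735 0 -0.002 -0.003 -0.095;1 -0.275 -0.735 0 -0.002 -0.003 -0.095",
)

```text
time: 14.45
ee_pos: [410.7, -12.1, 234.7]
tool_rot: [0.087, 0.996, 0.001, 0.001]
wrist_force: [0.8, 0.3, -2.4]
opening: 0.271
grasp_force: 60.8
```

```bash
python3 - <<'E'
from path import *
import pickle
s=arm.state();m=arm.camera_model("wrist");a=arm.capture("wrist");t=arm.capture("top");pickle.dump((m,s,arm.camera_model("top")),open("w4.pkl","wb"))
print({k:np.round(s[k],3) for k in("time","ee_pos","wrist_force","opening","joint_positions")},R.from_quat(s["tool_rot"]).as_matrix()[:,1])
u=cv2.resize(t[110:230,225:345],(300,300),interpolation=2)
v=cv2.resize(a,(500,375),interpolation=2);u=np.vstack([u,np.zeros((75,300,3),np.uint8)])
cv2.imwrite("pics/w4.png",np.hstack([v,u])[:,:,::-1])
h=np.array([np.cos(-.173),np.sin(-.173)]);n=np.array([-h[1],h[0]]);g=np.array(s["ee_pos"][:2])
for q in((116,52),(116,-52),(-34,52),(-34,-52)): P=[*(g+h*q[0]+n*q[1]),s["ee_pos"][2]-205+4];print(q,w2p("top",P).round(1),w2p("wrist",P,m).round(1))
rear=np.array([632.2,-53.9]);print("tip gap to rear",(rear-g)@h-116,"lat",(rear-g)@n)
E
```

```text
{'time': np.float64(14.45), 'ee_pos': array([410.705, -12.126, 234.661]), 'wrist_force': array([ 0.816,  0.31 , -2.353]), 'opening': np.float64(0.271), 'joint_positions': array([-5.900e-02,  4.380e-01,  2.188e+00,  2.000e-03,  5.130e-01,
       -1.458e+00])} [0.17268544 0.98497619 0.00128314]
(116, 52) [267.  179.2] [328.9 367.7]
(116, -52) [297.9 184.7] [188.1 368.1]
(-34, 52) [259.  223.8] [345.5 168.1]
(-34, -52) [290.3 229.5] [171.4 168.3]
tip gap to rear 109.37985907598281 lat -3.022995969918409
```

View pics/w4.png

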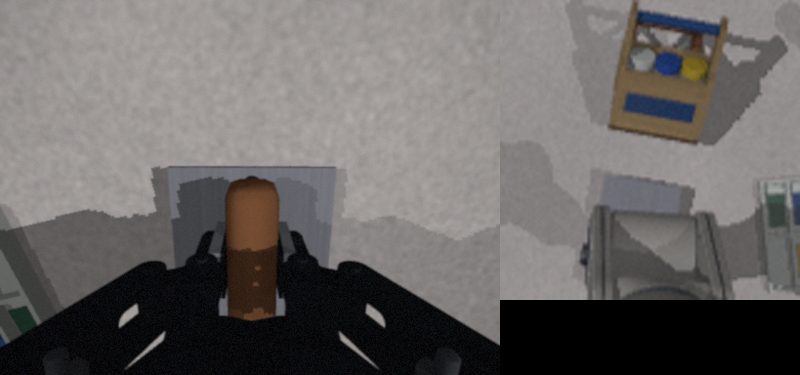

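The wrist view shows the lifter held straight. The blade's rear corners are within 3 px of prediction, and its front edge in the top view agrees too. I'll check the caddy's lateral position and set the lifter down.

```bash
python3 - <<'E'
from path import *
h=np.array([np.cos(-.173),np.sin(-.173),0]);n=np.array([-h[1],h[0],0]);rear=np.array([632.2,-53.9,0])
th=.70
for l in(60,-60): print(w2p("top",rear-64*np.cos(th)*h+n*l+[0,0,64*np.sin(th)]))
print("resttop lateral",(np.array([693.65,-57.36,0])-rear)@n)
g=rear-h*225;Rt=rot(np.pi/2-.173)
print(row([*g[:2],51.5],Rt,1),row([*g[:2],50.3],Rt,1))
E
```

```text
[268.79214508 160.76725741]
[304.54803123 167.16654423]
resttop lateral 7.169549008479355
[1.0, -0.004, -0.021, 0.14, 0.002, 0.002, 0.003] [1.0, -0.004, -0.021, 0.146, 0.002, 0.002, 0.003]
```

Call:
servo_tool(
  increments="1 0 -0.02 0.05 0 0 0.003;1 0 -0.02 0.1 0 0 0.003;1 0 -0.02 0.13 0 0 0.003;1 0 -0.02 0.14 0 0 0.003;1 0 -0.02 0.14 0 0 0.003",
)

```text
time: 15.05
ee_pos: [409.5, -15.1, 205.9]
tool_rot: [0.086, 0.996, 0.0, 0.0]
wrist_force: [0.3, -0.2, -2.6]
opening: 0.272
grasp_force: 60.8
```

Call:
servo_tool(
  increments="1 0 0 0.004 0 0 0;1 0 0 0.008 0 0 0;1 0 0 0.008 0 0 0",
)

```text
time: 15.35
ee_pos: [409.8, -15.3, 205.2]
tool_rot: [0.086, 0.996, 0.001, 0.001]
wrist_force: [-0.5, 1.1, 2.0]
opening: 0.268
grasp_force: 61.3
```

```bash
python3 - <<'E'
from path import *
s=arm.state();print({k:np.round(s[k],3) for k in("time","ee_pos","wrist_force","moment")})
h=np.array([np.cos(-.173),np.sin(-.173),0]);rear=np.array([632.2,-53.9,0])
for d in(18,16):
  g=rear-h*(116+d);print(row([*g[:2],s["ee_pos"][2]-155],rot(np.pi/2-.173),1))
E
```

```text
{'time': np.float64(15.35), 'ee_pos': array([409.795, -15.339, 205.228]), 'wrist_force': array([-0.49 ,  1.148,  2.04 ]), 'moment': array([ 0.235,  0.24 , -0.012])}
[1.0, -0.459, 0.002, 0.001, 0.002, 0.003, -0.0]
[1.0, -0.469, 0.002, 0.001, 0.002, 0.003, -0.0]
```

Call:
servo_tool(
  increments="1 -0.06 0 0 0 0 0;1 -0.13 0 0 0 0 0;1 -0.2 0 0 0 0 0;1 -0.26 0 0 0 0 0;1 -0.29 0 0 0 0 0;1 -0.32 0 0 0 0 0;1 -0.32 0 0 0 0 0",
)

```text
time: 16.05
ee_pos: [473.1, -26.5, 205.1]
tool_rot: [0.087, 0.996, 0.0, 0.001]
wrist_force: [-1.7, 0.6, 8.2]
opening: 0.273
grasp_force: 62.9
```

Call:
servo_tool(
  increments="1 -0.03 0 0 0 0 0;1 -0.06 0 0 0 0 0;1 -0.09 0 0 0 0 0;1 -0.12 0 0 0 0 0;1 -0.145 0 0 0 0 0;1 -0.145 0 0 0 0 0",
)

```text
time: 16.65
ee_pos: [501.6, -31.4, 205.1]
tool_rot: [0.086, 0.996, 0.001, 0.001]
wrist_force: [-3.0, -0.5, 7.8]
opening: 0.274
grasp_force: 62.9
```

```bash
python3 - <<'E'
from path import *
s=arm.state();print({k:np.round(s[k],3) for k in("time","ee_pos","wrist_force","moment")})
h=np.array([np.cos(-.173),np.sin(-.173),0]);n=np.array([-h[1],h[0],0]);rear=np.array([632.2,-53.9,0]);e=rear-s["ee_pos"]
print("tip to rear",e@h-116,e@n)
E
```

```text
{'time': np.float64(16.65), 'ee_pos': array([501.6  , -31.428, 205.103]), 'wrist_force': array([-3.042, -0.49 ,  7.752]), 'moment': array([0.331, 1.085, 0.059])}
tip to rear 16.51920623100034 0.34509405221707734
```

Call:
servo_tool(
  increments="0.6 0 0 0 0 0 0;0.3 0 0 0 0 0 0;0 0 0 0 0 0 0;0 0 0 0 0 0 0;0 0 0 0 0 0 0;0 0 0 0 0 0 0",
)

```text
time: 17.25
ee_pos: [501.3, -31.4, 205.0]
tool_rot: [0.086, 0.996, 0.0, 0.001]
wrist_force: [0.1, 0.0, 0.1]
opening: 0.999
grasp_force: 0.0
```

Call:
servo_tool(
  increments="0 0 0 -0.1 0 0 0;0 0 0 -0.3 0 0 0;0 0 0 -0.55 0 0 0;0 0 0 -0.8 0 0 0;0 0 0 -1 0 0 0;0 0 0 -1 0 0 0",
)

```text
time: 17.85
ee_pos: [502.4, -31.7, 410.8]
tool_rot: [0.086, 0.996, 0.0, 0.006]
wrist_force: [1.2, 0.5, -0.3]
opening: 0.999
grasp_force: 0.0
```

```bash
python3 - <<'E'
from path import *
import pickle
m,s0=pickle.load(open("w2.pkl","rb")) # pregrasp pose
path(np.array(s0["ee_pos"]),R.from_quat(s0["tool_rot"]),4,50)
t=arm.capture("top");a=arm.capture("wrist")
u=cv2.resize(t[110:230,225:345],(400,400),interpolation=2);v=cv2.resize(a,(400,300),interpolation=2);v=np.vstack([v,np.zeros((100,400,3),np.uint8)])
cv2.imwrite("pics/t5.png",np.hstack([v,u])[:,:,::-1])
E
```

```text
[-0.49   0.001 -0.105  0.181  0.179  0.476] [599. -48. 433.]
[-0.452  0.176 -0.06   0.181  0.179  0.476] [695. -65. 430.]
[-0.361  0.355 -0.036  0.181  0.179  0.476] [791. -82. 402.]
[-0.21   0.513 -0.027  0.181  0.179  0.476] [887. -98. 349.]
```

View pics/t5.png

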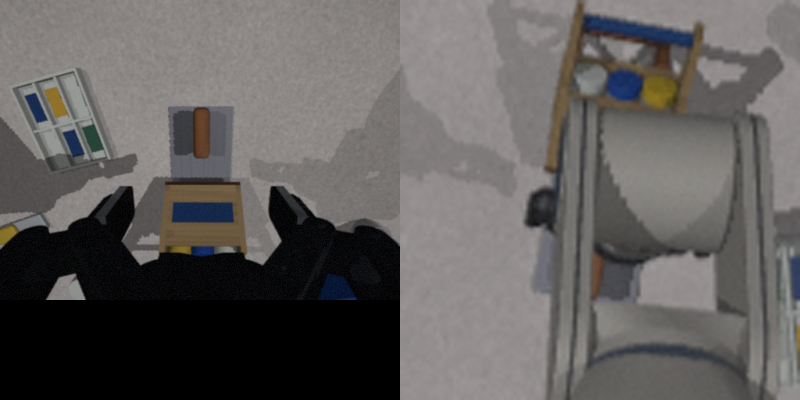

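The wrist view shows the blade running straight in under the raised front, at about (200,170) in the view, with the caddy undisturbed. I'll go back to the handle.

Call:
servo_tool(
  increments="0 -0.16 0 -0.035 0.06 0.06 0.16;0 -0.32 0 -0.07 0.12 0.12 0.32;0 -0.49 0 -0.105 0.181 0.179 0.476;0 -0.49 0 -0.105 0.181 0.179 0.476",
)

```text
time: 18.35
ee_pos: [600.5, -48.8, 424.3]
tool_rot: [0.271, 0.958, -0.064, -0.075]
wrist_force: [0.1, 1.8, 0.5]
opening: 1.0
grasp_force: 0.0
```

Call:
servo_tool(
  increments="0 -0.15 0.06 -0.02 0.06 0.06 0.16;0 -0.3 0.12 -0.04 0.12 0.12 0.32;0 -0.452 0.176 -0.06 0.181 0.179 0.476;0 -0.452 0.176 -0.06 0.181 0.179 0.476",
)

```text
time: 18.75
ee_pos: [695.5, -65.6, 418.0]
tool_rot: [0.441, 0.876, -0.126, -0.149]
wrist_force: [0.0, 0.3, -0.4]
opening: 0.999
grasp_force: 0.0
```

Call:
servo_tool(
  increments="0 -0.12 0.12 -0.012 0.06 0.06 0.16;0 -0.24 0.24 -0.024 0.12 0.12 0.32;0 -0.361 0.355 -0.036 0.181 0.179 0.476;0 -0.361 0.355 -0.036 0.181 0.179 0.476;0 -0.361 0.355 -0.036 0.181 0.179 0.476",
)

```text
time: 19.25
ee_pos: [788.8, -81.6, 390.3]
tool_rot: [0.59, 0.757, -0.181, -0.215]
wrist_force: [-0.0, 0.7, -0.1]
opening: 1.006
grasp_force: 0.0
```

```bash
python3 - <<'E'
from path import *
import pickle
m,s0=pickle.load(open("w2.pkl","rb"));path(np.array(s0["ee_pos"]),R.from_quat(s0["tool_rot"]),1)
E
```

```text
[-0.207  0.49  -0.092  0.162  0.179  0.48 ] [887. -98. 349.]
```

Call:
servo_tool(
  increments="0 -0.07 0.16 -0.03 0.054 0.06 0.16;0 -0.14 0.33 -0.06 0.11 0.12 0.32;0 -0.207 0.49 -0.092 0.162 0.179 0.48;0 -0.207 0.49 -0.092 0.162 0.179 0.48;0 -0.207 0.49 -0.092 0.162 0.179 0.48",
)

```text
time: 19.75
ee_pos: [887.6, -98.3, 351.2]
tool_rot: [0.718, 0.604, -0.223, -0.266]
wrist_force: [-0.8, 0.3, 0.1]
opening: 1.001
grasp_force: 0.0
```

```bash
python3 - <<'E'
from path import *
import pickle
m,s0=pickle.load(open("w2.pkl","rb"));R0=R.from_quat(s0["tool_rot"])
path(np.array([810.1,-84.7,259.8]),R0,1)
m=arm.camera_model("wrist");a=arm.capture("wrist").astype(int)
for r in(135,165,180,215,225,235):
    i=np.where((a[r,230:285,2]>a[r,230:285,0]+25))[0]+230;print(r,i.min() if len(i) else 0,i.max() if len(i) else 0)
h=np.array([np.cos(-.173),np.sin(-.173),0]);n=np.array([-h[1],h[0],0]);g=np.array([710.4,-67.4,142.7])
print([w2p("wrist",g+n*l,m).round(1) for l in(45,0,-45)])
E
```

```text
[ 0.    -0.001  0.603  0.003 -0.    -0.001] [810. -85. 260.]
135 248 261
165 243 268
180 241 269
215 248 260
225 248 260
235 248 260
[array([256.4, 138.2]), array([256.4, 190.1]), array([256.4, 237.2])]
```

Call:
servo_tool(
  increments="0 0 -0.007 0.15 0 0 0;0 0 -0.007 0.3 0 0 0;0 0 -0.007 0.45 0 0 0;0 0 -0.007 0.55 0 0 0;0 0 -0.007 0.6 0 0 0;0 0 -0.007 0.6 0 0 0",
)

```text
time: 20.4
ee_pos: [809.4, -84.4, 265.2]
tool_rot: [0.719, 0.604, -0.222, -0.264]
wrist_force: [0.6, -0.8, 0.5]
opening: 1.001
grasp_force: 0.0
```

Call:
servo_tool(
  increments="0.5 0 0 0 0 0 0;0.7 0 0 0 0 0 0;0.75 0 0 0 0 0 0;0.8 0 0 0 0 0 0;0.85 0 0 0 0 0 0;0.9 0 0 0 0 0 0;1 0 0 0 0 0 0;1 0 0 0 0 0 0",
)

```text
time: 21.2
ee_pos: [810.4, -84.8, 262.8]
tool_rot: [0.719, 0.603, -0.223, -0.265]
wrist_force: [-1.9, -0.3, 2.1]
opening: 0.138
grasp_force: 58.4
```

```bash
cat > low.py <<'E'
from h import *
import sys
s=arm.state();print({k:np.round(s[k],2) for k in("time","wrist_force","moment","opening")})
piv=np.array([632.2,-53.9,0]);R0=R.from_quat(s["tool_rot"]);p=np.array(s["ee_pos"])
h=np.array([np.cos(-.173),np.sin(-.173),0]);n=np.array([-h[1],h[0],0])
e=p+R0.apply([0,0,155])-piv;th=np.arctan2(e@h,e[2])+np.arctan2(32,160)
print("caddy tilt",th,"radius",np.linalg.norm(e-(e@n)*n),"lat",e@n)
for a in map(float,sys.argv[1:]):
    Q=R.from_rotvec(n*(a-th));t=piv+Q.apply(p-piv)
    print(a,np.r_[R0.inv().apply(t-p)/200,(R0.inv()*Q*R0).as_rotvec()/(np.pi/4)].round(3).tolist())
E
python3 low.py .66 .62 .58 .54 .5 .46 .42 .38
```

```text
{'time': np.float64(21.2), 'wrist_force': array([-1.91, -0.27,  2.14]), 'moment': array([-0.04,  0.06,  0.01]), 'opening': np.float64(0.14)}
caddy tilt 0.7028758104917824 radius 165.69134935299945 lat 0.2055584593710421
0.66 [-0.0, -0.068, 0.009, -0.055, 0.0, 0.0]
0.62 [-0.0, -0.131, 0.019, -0.106, 0.0, 0.0]
0.58 [-0.0, -0.193, 0.032, -0.156, 0.0, 0.0]
0.54 [-0.001, -0.255, 0.048, -0.207, 0.0, 0.0]
0.5 [-0.001, -0.316, 0.066, -0.258, 0.001, 0.0]
0.46 [-0.001, -0.377, 0.086, -0.309, 0.001, 0.0]
0.42 [-0.001, -0.436, 0.109, -0.36, 0.001, 0.0]
0.38 [-0.001, -0.495, 0.135, -0.411, 0.001, 0.0]
```

Call:
servo_tool(
  increments="1 0 -0.034 0.004 -0.028 0 0;1 0 -0.068 0.009 -0.055 0 0;1 0 -0.131 0.019 -0.106 0 0;1 0 -0.193 0.032 -0.156 0 0;1 0 -0.255 0.048 -0.207 0 0;1 0 -0.316 0.066 -0.258 0 0;1 0 -0.377 0.086 -0.309 0 0;1 0 -0.377 0.086 -0.309 0 0",
)

```text
time: 22.0
ee_pos: [742.1, -72.6, 299.8]
tool_rot: [0.746, 0.626, -0.148, -0.175]
wrist_force: [0.4, -0.3, 2.2]
opening: 0.141
grasp_force: 59.6
```

```bash
python3 low.py .43 .4 .36 .32 .28 .24 .2 .16
```

```text
{'time': np.float64(22.0), 'wrist_force': array([ 0.43, -0.3 ,  2.23]), 'moment': array([-0.04, -0.27, -0.01]), 'opening': np.float64(0.14)}
caddy tilt 0.45455666866216116 radius 166.54234980432804 lat 0.3819768071868602
0.43 [-0.0, -0.039, 0.005, -0.031, 0.0, 0.0]
0.4 [-0.0, -0.086, 0.012, -0.069, 0.0, 0.0]
0.36 [-0.0, -0.149, 0.023, -0.12, 0.0, 0.0]
0.32 [-0.0, -0.212, 0.037, -0.171, 0.0, 0.0]
0.28 [-0.001, -0.274, 0.054, -0.222, 0.0, 0.0]
0.24 [-0.001, -0.335, 0.073, -0.273, 0.001, 0.0]
0.2 [-0.001, -0.395, 0.094, -0.324, 0.001, 0.0]
0.16 [-0.001, -0.454, 0.118, -0.375, 0.001, 0.0]
```

Call:
servo_tool(
  increments="1 0 -0.039 0.005 -0.031 0 0;1 0 -0.086 0.012 -0.069 0 0;1 0 -0.149 0.023 -0.12 0 0;1 0 -0.212 0.037 -0.171 0 0;1 0 -0.274 0.054 -0.222 0 0;1 0 -0.335 0.073 -0.273 0 0;1 0 -0.395 0.094 -0.324 0 0;1 0 -0.395 0.094 -0.324 0 0",
)

```text
time: 22.8
ee_pos: [664.7, -58.9, 318.7]
tool_rot: [0.762, 0.639, -0.067, -0.079]
wrist_force: [-0.1, 0.3, 5.8]
opening: 0.141
grasp_force: 60.1
```

```bash
python3 low.py .18 .16 .14 .12 .11 .1 .09 .08 .07 .06
```

```text
{'time': np.float64(22.8), 'wrist_force': array([-0.09,  0.27,  5.78]), 'moment': array([ 0.11,  0.09, -0.02]), 'opening': np.float64(0.14)}
caddy tilt 0.2030232700008102 radius 166.99994876423108 lat 0.51249326623737
0.18 [-0.0, -0.037, 0.004, -0.029, 0.0, 0.0]
0.16 [-0.0, -0.068, 0.009, -0.055, 0.0, 0.0]
0.14 [-0.0, -0.1, 0.014, -0.08, 0.0, 0.0]
0.12 [-0.0, -0.132, 0.019, -0.106, 0.0, 0.0]
0.11 [-0.0, -0.147, 0.022, -0.118, 0.0, 0.0]
0.1 [-0.0, -0.163, 0.026, -0.131, 0.0, 0.0]
0.09 [-0.0, -0.179, 0.029, -0.144, 0.0, 0.0]
0.08 [-0.0, -0.194, 0.033, -0.157, 0.0, 0.0]
0.07 [-0.0, -0.21, 0.036, -0.169, 0.0, 0.0]
0.06 [-0.0, -0.225, 0.04, -0.182, 0.0, 0.0]
```

Call:
servo_tool(
  increments="1 0 -0.02 0.002 -0.015 0 0;1 0 -0.037 0.004 -0.029 0 0;1 0 -0.053 0.006 -0.042 0 0;1 0 -0.068 0.008 -0.055 0 0;1 0 -0.1 0.012 -0.08 0 0;1 0 -0.116 0.014 -0.093 0 0;1 0 -0.132 0.017 -0.106 0 0;1 0 -0.132 0.017 -0.106 0 0",
)

```text
time: 23.6
ee_pos: [639.5, -54.5, 320.5]
tool_rot: [0.765, 0.641, -0.041, -0.048]
wrist_force: [-0.9, 0.5, 7.2]
opening: 0.137
grasp_force: 60.3
```

```bash
python3 low.py .11 .1 .09 .08 .07 .06
```

```text
{'time': np.float64(23.6), 'wrist_force': array([-0.9 ,  0.5 ,  7.24]), 'moment': array([ 0.07,  0.33, -0.01]), 'opening': np.float64(0.14)}
caddy tilt 0.12537109692070794 radius 167.1268498377476 lat 0.5662464878983637
0.11 [-0.0, -0.024, 0.003, -0.02, 0.0, 0.0]
0.1 [-0.0, -0.04, 0.005, -0.032, 0.0, 0.0]
0.09 [-0.0, -0.056, 0.007, -0.045, 0.0, 0.0]
0.08 [-0.0, -0.072, 0.009, -0.058, 0.0, 0.0]
0.07 [-0.0, -0.088, 0.012, -0.071, 0.0, 0.0]
0.06 [-0.0, -0.104, 0.014, -0.083, 0.0, 0.0]
```

Call:
servo_tool(
  increments="1 0 -0.012 0.001 -0.01 0 0;1 0 -0.024 0.002 -0.02 0 0;1 0 -0.04 0.004 -0.032 0 0;1 0 -0.056 0.005 -0.045 0 0;1 0 -0.056 0.005 -0.045 0 0",
)

```text
time: 24.1
ee_pos: [628.4, -52.5, 320.6]
tool_rot: [0.765, 0.642, -0.029, -0.034]
wrist_force: [-1.4, 0.6, 5.2]
opening: 0.136
grasp_force: 60.1
```

Call:
servo_tool(
  increments="1 0 -0.008 0.001 -0.006 0 0;1 0 -0.016 0.002 -0.013 0 0;1 0 -0.016 0.002 -0.013 0 0",
)

```text
time: 24.4
ee_pos: [625.4, -51.9, 320.6]
tool_rot: [0.766, 0.642, -0.026, -0.03]
wrist_force: [-1.9, 0.4, 6.9]
opening: 0.138
grasp_force: 60.3
```

```bash
python3 low.py .07 .06 .05
```

```text
{'time': np.float64(24.4), 'wrist_force': array([-1.93,  0.42,  6.89]), 'moment': array([ 0.1 ,  0.35, -0.  ]), 'opening': np.float64(0.14)}
caddy tilt 0.08113465212390254 radius 167.22188879089987 lat 0.5873126258756091
0.07 [-0.0, -0.018, 0.002, -0.014, 0.0, 0.0]
0.06 [-0.0, -0.034, 0.004, -0.027, 0.0, 0.0]
0.05 [-0.0, -0.05, 0.006, -0.04, 0.0, 0.0]
```

Call:
servo_tool(
  increments="1 0 -0.009 0.001 -0.007 0 0;1 0 -0.018 0.001 -0.014 0 0;1 0 -0.018 0.001 -0.014 0 0",
)

```text
time: 24.7
ee_pos: [621.8, -51.3, 320.5]
tool_rot: [0.766, 0.642, -0.023, -0.026]
wrist_force: [-1.5, 1.1, 6.4]
opening: 0.138
grasp_force: 60.2
```

```bash
python3 low.py .06
```

```text
{'time': np.float64(24.7), 'wrist_force': array([-1.47,  1.1 ,  6.35]), 'moment': array([ 0.08,  0.14, -0.01]), 'opening': np.float64(0.14)}
caddy tilt 0.06937715462287469 radius 167.26406118647782 lat 0.5937890644024074
0.06 [-0.0, -0.015, 0.002, -0.012, 0.0, 0.0]
```

Call:
servo_tool(
  increments="1 0 -0.008 0.001 -0.006 0 0;1 0 -0.016 0.001 -0.013 0 0;1 0 -0.016 0.001 -0.013 0 0",
)

```text
time: 25.0
ee_pos: [619.1, -50.8, 320.6]
tool_rot: [0.766, 0.642, -0.019, -0.022]
wrist_force: [1.6, 0.0, 5.0]
opening: 0.141
grasp_force: 60.1
```

```bash
python3 low.py .05
```

```text
{'time': np.float64(25.0), 'wrist_force': array([1.63, 0.01, 5.05]), 'moment': array([ 0.06, -0.18, -0.03]), 'opening': np.float64(0.14)}
caddy tilt 0.06365956292688943 radius 167.36161377066242 lat 0.5971531968561832
0.05 [-0.0, -0.022, 0.002, -0.017, 0.0, 0.0]
```

The sideways force and the moment have reversed at 0.065 rad, so the front batten is on the blade. I'll release gently and retreat upward.

Call:
servo_tool(
  increments="0.8 0 0 0 0 0 0;0.7 0 0 0 0 0 0;0.5 0 0 0 0 0 0;0.2 0 0 0 0 0 0;0 0 0 0 0 0 0;0 0 0 0 0 0 0;0 0 0 0 0 0 0",
)

```text
time: 25.7
ee_pos: [618.1, -50.8, 319.8]
tool_rot: [0.766, 0.642, -0.02, -0.022]
wrist_force: [0.6, 0.1, -0.5]
opening: 1.001
grasp_force: 0.0
```

Call:
servo_tool(
  increments="0 0 0 -0.1 0 0 0;0 0 0 -0.3 0 0 0;0 0 0 -0.55 0 0 0;0 0 0 -0.8 0 0 0;0 0 0 -1 0 0 0;0 0 0 -1 0 0 0;0 0 0 -1 0 0 0",
)

```text
time: 26.4
ee_pos: [629.7, -52.5, 520.5]
tool_rot: [0.766, 0.642, -0.019, -0.021]
wrist_force: [0.4, -0.2, -1.0]
opening: 1.002
grasp_force: 0.0
```

```bash
python3 - <<'E'
from h import *
s=arm.state();print(s["time"],s["ee_pos"],s["wrist_force"])
t=arm.capture("scene");a=arm.capture("wrist");m=arm.camera_model("wrist")
u=cv2.resize(t[165:285,190:310],(380,380),interpolation=2);v=cv2.resize(a[:300,80:400],(405,380),interpolation=2)
cv2.imwrite("pics/f.png",np.hstack([v,u])[:,:,::-1])
h=np.array([np.cos(-.173),np.sin(-.173),0]);n=np.array([-h[1],h[0],0]);piv=np.array([632.2,-53.9,0]);th=.068
k=lambda q:((q[0]-80)*405/320,q[1]*380/300)
for l in(52,0,-52):print(np.round(k(w2p("wrist",piv+h*(-32*np.cos(th)+160*np.sin(th))+n*l+[0,0,162],m))))
E
```

```text
26.4 [629.69236157 -52.53963287 520.46053404] [ 0.41736783 -0.16050172 -0.98196572]
[229. 159.]
[229. 218.]
[229. 272.]
```

View pics/f.png

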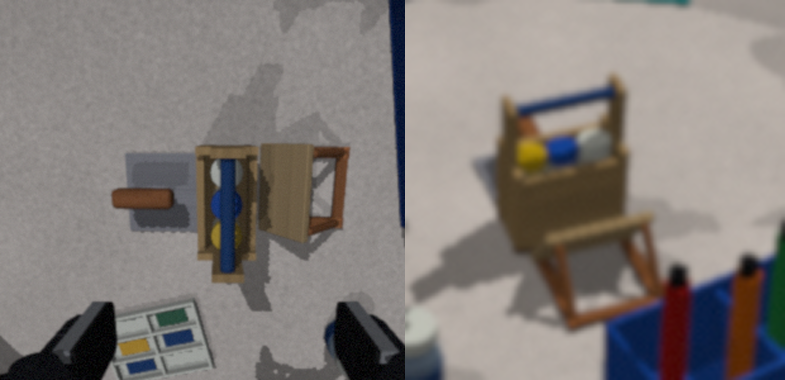

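The caddy stands on the blade with its handle at (228,215) in the wrist view; I predicted (229,218). The rear edge is unmoved, the lifter is straight in under the front, and the gripper is clear.

```bash
python3 -c "
from workcell import arm
print(arm.job_done())"
```

```text
the job is handed in; nothing more can be done
None
```

I tipped the caddy back onto the rest, slid the lifter's blade in under it past the middle of the base, lowered the caddy gently onto the blade, let go and handed the job in at about 26 s; the last pictures showed it in place, but the judge's result was not shown to me.

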